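Slide a hot bread tin through the sprung flap of the cooling pen

ROBOT

A 6-joint arm with a two-finger parallel gripper is mounted at the origin on the work surface. World frame = base frame: x ahead of the robot, y to its left, z up, the work surface at z = 0. Lengths are in m, angles in rad, forces in N, time in s.
With the tool pointing down it reaches from about 0.35 to 0.775 m from the base axis. Payload 5.5 kg.
Tool frame: the origin (TCP) lies at the very end of the fingers, on their centre line; the grasp point (between the pads) lies 19 mm behind it (grip_point_offset is the distance from the TCP to the grasp point, in m); z points along the fingers, y is the direction in which the jaws open and shut (so a half turn about z gives the same grasp; the last joint's range is limited). The gripper opens to 85 mm and grips with 20 to 120 N. Pads are 22 mm wide; open, the fingers measure 114 mm over their backs; the gripper's body (76 mm by 85 mm) begins 54 mm behind the grasp point. The pads swing forward as they close: fully open they stand 13 mm farther back than shut.
Start: joints at [-1.253, 0.313, 0.046, 1.304, 0, 1.431], TCP at [0.254, -0.516, 0.197] pointing down, gripper open.
Joint ranges: [-2.76, 2.76], [-0.86, 1.69], [-1.03, 1.26], [-2.2, 2.34], [-1.47, 1.5], [-3.14, 3.14]. Speed limits (rad/s): [2.57, 2.57, 3.14, 3.14, 3.14, 3.14].

INTERFACE

Orientations are given as a unit quaternion [w, x, y, z].
In Python, from workcell import * gives the robot as it stands.
- The arm moves only by the shell command python3 -m crank 'ROWS' [OPENING] [FORCE]. ROWS is a JSON object of lists of equal length, an entry for each row: "travel": the shift along the tool's x, y, z in units of 40 mm (1.0 is 40 mm), a list of three; "turn": the turn about the tool's z in rad. In form: {"travel": [[x, y, z], ...], "turn": [turn, ...]}. A call has 1 to 5 rows; each row is the pose to reach, as a shift and turn from the pose commanded when the call began, along the tool's axes at that moment; what a row does not reach only later rows make up. A row lasts 1/12 s, in which the tool goes at most 41.7 mm and 7.16 degrees, less where a joint would pass 70% of its speed; a pose out of reach is approached as far as the arm can. A call with a gripper value outside its range is refused whole. OPENING is the finger opening in mm, from 0 to 85.4, set as the call begins (- or left out, the last holds). The fingers move at their own pace and stop on an object; FORCE is the grip in N (left out, the last holds). Time passes only in rows, so rows that repeat a pose let the fingers close. It gives the time, the measured TCP pose, the force and the opening at its end, in the units of the state.
- get_state(): the state, without advancing time (a new reading comes with each control period).
- read_camera(name): name is "scene" or "side" or "wrist"; returns a dict with "image" (480x640x3 uint8, red, green, blue), "K" (3x3 intrinsics, pixels), "R" (3x3) and "t" (3): a world point X has camera coordinates R X + t. Camera axes: x right, y down, z forward; pixel columns grow to the right and rows downward; lengths in m; the calibration is good to about 2 mm. A picture is of the moment at which its call begins. There is no depth.
- hand_in(): hands the job in, once; it reports no verdict.
The state is a dict: "clock": time; "joint_pos": joint angles; "qvel": joint speeds; "tau": joint torques, N m; "tcp_pos": TCP position; "orientation": TCP orientation; "wrist_force": force on the tool from outside, world axes, zero at the start; "ft_torque": the same for the moment, N m; "finger_gap": finger opening in m.
Only numpy, scipy, OpenCV 4.12 (cv2) and the standard library are available. Lean on these libraries where they do the work, as an engineer would, in place of code of your own. Each camera call takes 0.05 s, during which the arm holds its last target. There are 200 camera calls.

TASK

The little blue bread tin on the table is too hot to pick up. With one finger push the red self-closing flap of the cooling pen inwards and keep it open with that finger while the other finger, behind the tin, pushes the tin through the opening; slide the tin on until the flap can swing fully shut behind it, then draw out so that it does. Push gently and do not lift, pinch or tip the tin, and leave the tin already cooling, the flour packet, the honey jar and the spatula where they are.

Things in the scene. Friction and masses are not known exactly. Their poses are not given: they have to be found in the camera images.
- pen_gate (a point): Middle of the opening in the front of the cooling pen, at table height, on the flap line (plane of the shut flap). x points straight into the pen, y to the left as one looks in, z up. The opening lies between two posts, 10 mm thick and 48 mm high, at y = +56 and -56 mm (102 mm clear).
- pen_back (a point): Middle of the pen's back edge, at table height, 260 mm straight in from pen_gate. The pen is fixed: a steel rail fence 260 x 260 mm, 40 mm high, no roof; its floor is the table (thin cork-coloured patch, no step). The back is only a curb 10 mm high. Inside, the space from y = -45 to +110 mm of pen_gate is free.
- flap (a joint): Angle of the red flap in the opening, rad: 0 shut, grows as it swings into the pen (stop at 1.6); it cannot swing outwards. A spring always closes it, in under a second: about 0.05 N m when shut, 0.1 N m at 1.3 rad, so 1 to 2 N of push.
- flap_hinge (a point): The flap's upright hinge, 22 mm above the table, at x = 0, y = +48 mm of pen_gate (left end of the opening). The flap is a red plate 4 mm thick, from 5 to 39 mm above the table, reaching 96 mm from the hinge; to shut, it sweeps everything inside the pen within 96 mm of the hinge.
- flap_end (a point): Free end of the flap, 96 mm from the hinge, 22 mm above the table; shut, it lies at the right end of the opening.
- tin_mid (a point): Centre (half-way up) of the blue mini bread tin that has to go in: a block 50 mm along its x, 46 mm along its y, 42 mm high, about 0.2 kg, with a bread crust on top. It stands on the table before the flap, its centre 100 to 160 mm outside the flap line and within 12 mm of the middle of the opening; its x axis points into the pen within about 0.2 rad.
- cooled_mid (a point): Centre of the dark grey tin of the same size that already stands inside the pen, to the right of the lane (y about -85 mm of pen_gate). Leave alone.
- flour_mid (a point): Middle of the green flour packet, 60 x 90 mm, 148 mm tall, standing beyond the back of the pen. Leave alone.
- honey_mid (a point): Middle of the amber honey jar, 56 mm across and 85 mm tall, standing before the pen, to the right of the tin. Leave alone.
- spatula: Red-handled spatula, 200 mm long, lying before the pen to the left of the tin, roughly along the x of pen_gate; origin at the middle of its underside. Leave alone.
- tin: The same blue tin: origin at the centre of its underside, x, y along its sides as above, z up.
Mind the look-alikes: they are no part of the job. What is shaped like the tin but white is not meant.

How it is judged:
By the outcome, as a careful person would: the job done as asked, in the order asked, and still so for the second after the job is handed in, with the robot touching nothing.
It also fails if it takes over 48 s, if anything falls off the work surface, if the arm or the gripper's body presses on something with over 40 N, if the wrist force passes 120 N, or if a joint passes its speed limit or range.

## Working session

There is one attempt and no reset: what is moved stays moved. The work goes in short steps, Python scripts to look and compute and a shell command to move; the robot and the scene stay as the last step left them, time stands still between calls to the robot, and variables do not carry over. Pictures are saved under pics/ and viewed, about 8 in all and at most 12, crops included, and the job is handed in when it is done.

```bash
mkdir -p pics; ls; python3 - <<'E'
from workcell import *
import cv2
print(get_state())
for n in ["scene","side"]:
    c=read_camera(n); cv2.imwrite(f"pics/{n}0.png",c["image"][:,:,::-1]); print(n,c["K"],c["R"],c["t"])
E
```

```text
pics
{'clock': 0.0, 'joint_pos': array([-1.25258985e+00,  3.14020751e-01,  4.49626846e-02,  1.30359058e+00,
        5.33291199e-06,  1.43118470e+00]), 'qvel': array([-0.00146329, -0.00109543, -0.00157588,  0.00021763,  0.00054727,
        0.0004889 ]), 'tau': array([ 1.13152277e-03, -4.80627608e+01,  2.98532850e+01,  1.93736394e-02,
        7.16635464e-05,  5.14498311e-06]), 'tcp_pos': array([ 0.25394974, -0.51523796,  0.19589069]), 'orientation': array([-9.22706290e-04,  9.73914110e-01,  2.26915068e-01, -7.99378810e-05]), 'wrist_force': array([ 0.00805554, -0.74948908,  0.23008672]), 'ft_torque': array([ 0.00441748, -0.03170452, -0.02029388]), 'finger_gap': 0.0854722422721809}
scene [[456.73181586   0.         318.11665513]
 [  0.         456.73181586 240.85600592]
 [  0.           0.           1.        ]] [[-0.03885108  0.99922228 -0.00674037]
 [ 0.6253016   0.01904996 -0.78015064]
 [-0.77941549 -0.03452446 -0.6255554 ]] [-0.05542036 -0.30452156  1.49418863]
side [[520.68001744   0.         317.83010472]
 [  0.         520.68001744 236.74089379]
 [  0.           0.           1.        ]] [[-0.89628935 -0.44346455 -0.00214289]
 [-0.3189708   0.64801614 -0.69161601]
 [ 0.30809581 -0.61920455 -0.72226221]] [0.54139914 0.18724885 0.8553167 ]
```

View pics/scene0.png

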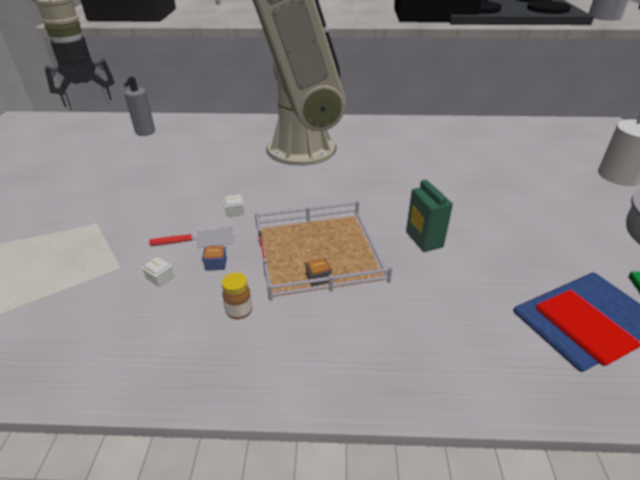

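View pics/side0.png

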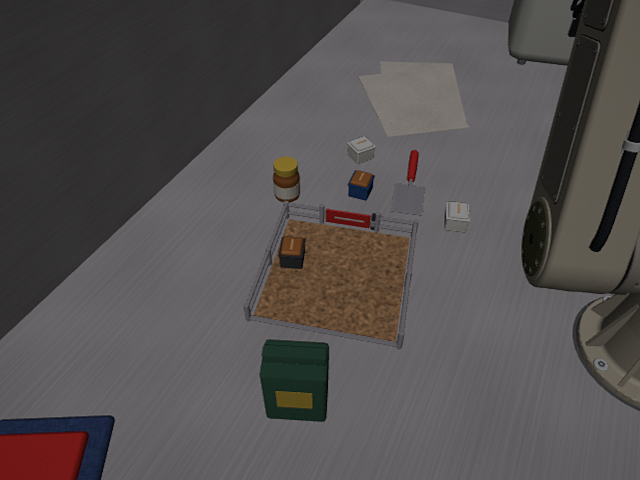

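The blue tin is at scene (215,258), side (361,184). Look-alikes are the white tins at scene (234,205) and (158,271) and the dark grey tin in the pen at scene (318,270). I choose the blue one outside the flap and check it in one crop.

```bash
python3 - <<'E'
import cv2,numpy as np
a=cv2.imread("pics/scene0.png")[190:330,140:400]; b=cv2.imread("pics/side0.png")[130:350,240:480]
a=cv2.resize(a,None,fx=3,fy=3,interpolation=2)[:, :780]; cv2.imwrite("pics/crA.png",a)
b=cv2.resize(b,None,fx=2.7,fy=2.7,interpolation=2); cv2.imwrite("pics/crB.png",b)
E
```

```text
(no output)
```

View pics/crA.png

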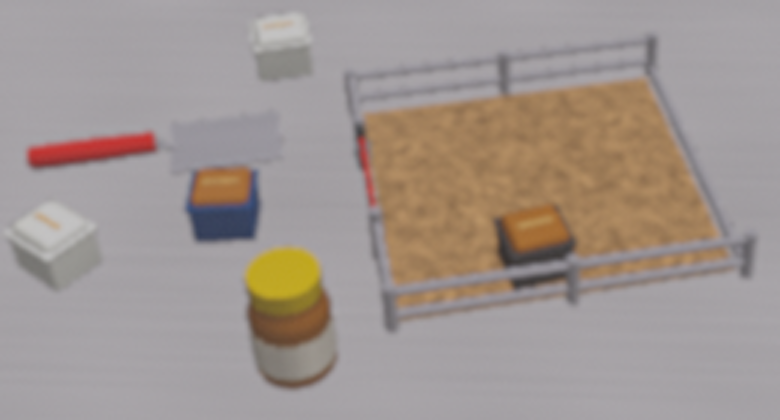

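View pics/crB.png

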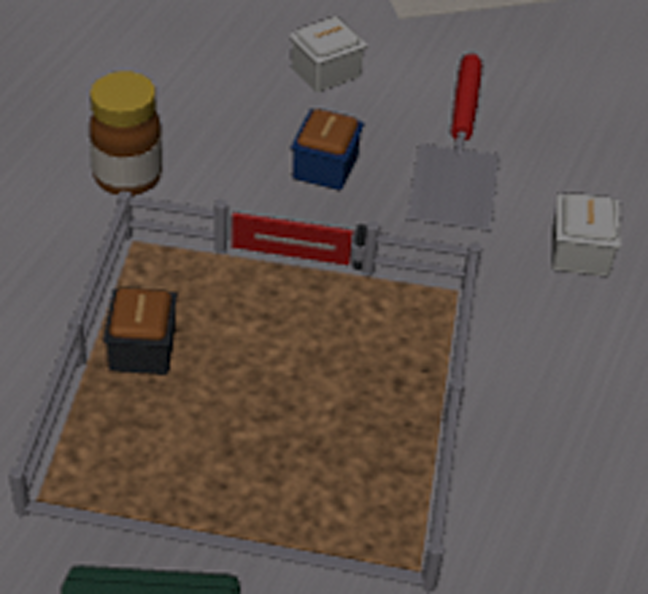

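Crops confirm the choice: the blue tin with crust, between honey jar and spatula, in front of the red flap (crop B (327,147)). The white tins are clearly different and the grey tin is inside. The spatula blade sits close to the tin's left side.

```bash
cat > h.py <<'E'
from workcell import *
import cv2,numpy as np
def ray(c,uv,z):
    d=c["R"].T@np.linalg.inv(c["K"])@np.r_[uv,1.]; o=-c["R"].T@c["t"]
    return o+d*(z-o[2])/d[2]
def proj(c,X):
    p=c["K"]@(c["R"]@np.asarray(X)+c["t"]); return p[:2]/p[2]
E
python3 - <<'E'
from h import *
np.set_printoptions(precision=4,suppress=True)
S=read_camera("side");C=read_camera("scene")
def B(u,v,z): return ray(S,(u/2.7+240,v/2.7+130),z)[:2]
def A(u,v,z): return ray(C,(u/3+140,v/3+190),z)[:2]
print("side: FR,FL top",B(127,197,.045),B(475,248,.045),"posts R,L",B(221,205,.048),B(372,228,.048))
print("cork FR FL BR BL",B(128,240,0),B(460,290,0),B(42,505,0),B(420,570,0))
print("flap low R/L z5",B(232,248,.005),B(350,263,.005))
print("scene FL FR BL BR top",A(350,75,.045),A(389,292,.045),A(651,40,.045),A(747,240,.045))
print("cork FL,BL",A(362,112,0),A(648,80,0), A(720,237,0))
for n,c in(("side",S),("scene",C)):
    h=cv2.cvtColor(c["image"],cv2.COLOR_RGB2HSV)
    m=cv2.inRange(h,(105,110,30),(125,255,255))
    k,l,st,ce=cv2.connectedComponentsWithStats(m)
    for i in range(1,k):
        if 60<st[i,4]<1500:
            cn=cv2.findContours((l==i).astype(np.uint8),0,2)[0][0]
            hull=cv2.convexHull(cn)
            ap=cv2.approxPolyDP(hull,2,True)[:,0]
            print(n,st[i]);print(*[(tuple(p),ray(c,p,.042)[:2],ray(c,p,0)[:2]) for p in ap],sep="\n")
    m=cv2.inRange(h,(22,200,90),(32,255,255)); 
    k,l,st,ce=cv2.connectedComponentsWithStats(m); i=1+np.argmax(st[1:,4]); print("honey lid",ce[i],ray(c,ce[i],.082)[:2])
E
```

```text
side: FR,FL top [ 0.678  -0.0112] [ 0.4299 -0.0735] posts R,L [ 0.6105 -0.0311] [ 0.5024 -0.0572]
cork FR FL BR BL [ 0.6794 -0.0112] [ 0.435  -0.0728] [0.6121 0.2273] [0.3774 0.1656]
flap low R/L z5 [ 0.6024 -0.0338] [ 0.5167 -0.0583]
scene FL FR BL BR top [ 0.4439 -0.0782] [ 0.6942 -0.0155] [0.3856 0.1696] [0.6345 0.2301]
cork FL,BL [ 0.4344 -0.0734] [0.3809 0.1692] [0.5821 0.2182]
side [348 175  26  25 265]
((np.int32(373), np.int32(175)), array([ 0.5582, -0.1712]), array([ 0.5747, -0.2199]))
((np.int32(366), np.int32(199)), array([ 0.5423, -0.0947]), array([ 0.5579, -0.1389]))
((np.int32(349), np.int32(195)), array([ 0.578 , -0.0906]), array([ 0.5957, -0.1346]))
((np.int32(349), np.int32(181)), array([ 0.5959, -0.1308]), array([ 0.6146, -0.1771]))Traceback (most recent call last):
  File "<stdin>", line 22, in <module>
    return _wrapfunc(a, 'argmax', axis=axis, out=out, **kwds)
    return bound(*args, **kwds)
ValueError: attempt to get argmax of an empty sequence
```

```bash
cat >> h.py <<'E'
from scipy.spatial.transform import Rotation as Ro
np.set_printoptions(precision=4,suppress=True)
PSI=.242; G=np.array([.557,-.0465])
ex=np.array([-np.sin(PSI),np.cos(PSI)]); ey=np.array([-np.cos(PSI),-np.sin(PSI)])
def pen(w): d=np.asarray(w)[:2]-G; return 1e3*np.array([d@ex,d@ey])
def world(p): return G+(p[0]*ex+p[1]*ey)/1e3
def now():
    s=get_state(); q=s["orientation"]; M=Ro.from_quat(q,scalar_first=True).as_matrix()
    a=np.arctan2(-M[1,1],-M[0,1])-(np.pi/2+PSI)   # jaw line (-y tool = lead) ccw from pen x
    return s,M,(a+np.pi)%(2*np.pi)-np.pi
def show():
    s,M,a=now(); g=s["finger_gap"]*1e3; m=pen(s["tcp_pos"]); u=np.array([np.cos(a),np.sin(a)])
    print("t%.2f mid %s z%.1f a%.3f gap%.1f lead %s trail %s pads L%s T%s F%s"%(s["clock"],m.round(1),s["tcp_pos"][2]*1e3,a,g,(m+u*(g/2+7.2)).round(1),(m-u*(g/2+7.2)).round(1),(m+u*g/2).round(1),(m-u*g/2).round(1),s["wrist_force"].round(1)))
def go(p,z,a1):
    s,M,a=now(); d=np.r_[world(p),z/1e3]-s["tcp_pos"]
    print("to",p,z,a1,": travel",(M.T@d/.04).round(2),"turn",round(a-a1,3))
E
python3 - <<'E'
from h import *
show()
S=read_camera("side")
def B(u,v,z): return ray(S,(u/2.7+240,v/2.7+130),z)[:2]
for n,u,v,z in [("honey lid",123,85,.085),("honey base front",125,190,0),("blade near R",408,220,0),("blade far R",415,145,0),("handle near",460,135,.01),("handle far",470,60,.01),("white L",590,268,0),("tin rim fl",292,150,.042),("rim fr",345,160,.042),("rim br",362,122,.042),("grey fr",107,370,0)]:
    print(n,pen(B(u,v,z)).round(1))
go((-116,2),170,0); go((-116,2),100,0)
E
```

```text
t0.20 mid [-382.7  406.5] z196.2 a0.216 gap85.7 lead [-333.8  417.2] trail [-431.6  395.8] pads L[-340.8  415.7] T[-424.6  397.3] F[-0.2  0.4  0.6]
honey lid [ -73.6 -148.1]
honey base front [ -49.3 -144.1]
blade near R [-62.7  78.4]
blade far R [-152.6   73.3]
handle near [-160.9  107.8]
handle far [-262.7  106.7]
white L [-39.8 217.4]
tin rim fl [-76.4 -16.7]
rim fr [-73.6  24.8]
rim br [-121.2   31. ]
grey fr [ 133.8 -108.5]
to (-116, 2) 170 0 : travel [11.31 -4.35  0.66] turn 0.216
to (-116, 2) 100 0 : travel [11.31 -4.35  2.41] turn 0.216
```

```bash
python3 -m crank '{"travel":[[1,-0.4,0.05],[2,-0.8,0.1],[3,-1.2,0.15],[4,-1.55,0.2],[4.8,-1.85,0.3]],"turn":[0.05,0.1,0.15,0.2,0.216]}' 85
python3 -m crank '{"travel":[[1,-0.4,0.05],[2,-0.8,0.1],[3,-1.2,0.15],[4,-1.55,0.2],[4.8,-1.9,0.3]],"turn":[0,0,0,0,0]}' 
python3 - <<'E'
from h import *
show(); go((-108,2),170,0)
E
```

```text
clock: 0.67
tcp_pos: [0.3948, -0.3632, 0.1851]
orientation: [0.0, 0.993, 0.119, 0.0]
wrist_force: [0.3, -0.6, 0.4]
finger_gap: 0.0852
clock: 1.08
tcp_pos: [0.5639, -0.2435, 0.1731]
orientation: [0.0, 0.993, 0.121, 0.001]
wrist_force: [0.5, -0.5, 0.6]
finger_gap: 0.0849
t1.08 mid [-192.9   40.5] z173.1 a0.000 gap84.9 lead [-143.3   40.5] trail [-242.6   40.5] pads L[-150.5   40.5] T[-235.4   40.5] F[ 0.5 -0.5  0.6]
to (-108, 2) 170 0 : travel [ 0.96 -2.12  0.08] turn 0.0
```

```bash
python3 -m crank '{"travel":[[0.4,-0.8,0.05],[0.8,-1.6,0.08],[0.96,-2.12,0.08],[0.96,-2.12,0.08],[0.96,-2.12,0.08]],"turn":[0,0,0,0,0]}' 
python3 - <<'E'
from h import *
show()
c=read_camera("wrist"); cv2.imwrite("pics/w1.png",c["image"][:,:,::-1])
print(proj(c,[*world((-100,5)),.042]),proj(c,[*world((0,0)),0]))
E
```

```text
clock: 1.5
tcp_pos: [0.579, -0.1519, 0.1695]
orientation: [0.0, 0.993, 0.122, -0.0]
wrist_force: [0.1, -1.1, 0.1]
finger_gap: 0.0848
t1.50 mid [-107.6    3.9] z169.5 a0.003 gap84.8 lead [-58.    4.1] trail [-157.2    3.8] pads L[-65.2   4.1] T[-150.     3.8] F[ 0.1 -1.1  0.1]
[311.3328 222.6392] [214.1522 207.2861]
```

View pics/w1.png

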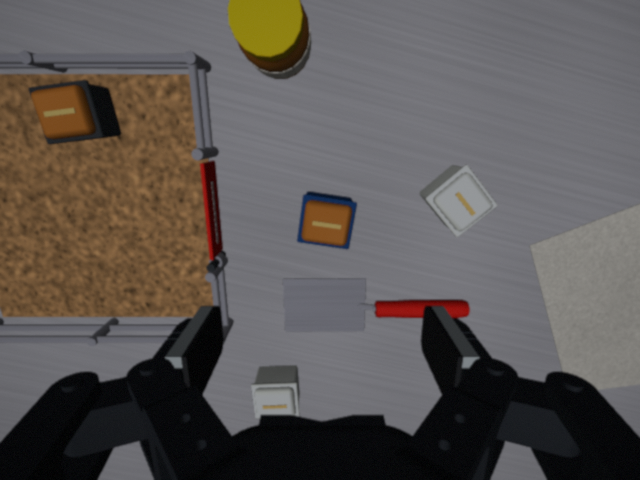

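Wrist view: tin rim at about (298-356, 192-248), flap (203,163)-(214,255), posts (205,153)/(218,258), grey tin (75,110) in the pen, spatula blade at (325,305). Measuring tin and gate again from it.

```bash
python3 - <<'E'
from h import *
c=read_camera("wrist")
h=cv2.cvtColor(c["image"],cv2.COLOR_RGB2HSV)
m=cv2.inRange(h,(100,120,30),(130,255,255))
m[:150]=0;m[300:]=0;m[:,:280]=0;m[:,400:]=0
p=cv2.convexHull(cv2.findNonZero(m)); r=cv2.minAreaRect(p); b=cv2.boxPoints(r); print("box",b.tolist())
ap=cv2.approxPolyDP(p,4,True)[:,0]; print(ap.tolist())
for z in(.036,.042):
    P=np.array([pen(ray(c,q,z)) for q in b]); print(z,P.tolist(),"ctr",P.mean(0),"edges",np.linalg.norm(P-np.roll(P,1,0),axis=1))
for n,q,z in[("postR",(204,153),.048),("postL",(217,261),.048),("corner FR",(199,61),.045),("FL cork",(212,318),0),("FR cork",(187,75),0)]: print(n,pen(ray(c,q,z)))
m=cv2.inRange(h,(0,170,80),(8,255,255))|cv2.inRange(h,(172,170,80),(180,255,255)); m[:,:180]=0;m[:,240:]=0
q=cv2.minAreaRect(cv2.findNonZero(m));b=cv2.boxPoints(q);print("flap",b.tolist(),[pen(ray(c,x,.039)).round(1).tolist() for x in b])
E
```

```text
box [[295.6199951171875, 240.6599884033203], [302.70001220703125, 191.09999084472656], [355.05999755859375, 198.5800018310547], [347.97998046875, 248.13999938964844]]
[[354, 203], [346, 247], [297, 240], [306, 193]]
0.036 [[-86.12378290645243, 24.313456356065764], [-93.48533475125727, -22.39751941938629], [-140.79330537503878, -15.677783894121886], [-135.5552277240968, 31.67980183501913]] ctr [-113.9894    4.4795] edges [49.9773 47.2875 47.7828 47.6464]
0.042 [[-86.58527389169507, 22.435118561604842], [-93.80456099818164, -23.37315016438543], [-140.19828742413037, -16.783276037400015], [-135.0614375797721, 29.659106663470016]] ctr [-113.9124    2.9844] edges [49.0115 46.3737 46.8594 46.7256]
postR [-12.0924 -56.1499]
postL [-14.2309  40.27  ]
corner FR [ -14.313  -125.8198]
FL cork [ 13.0369 127.2331]
FR cork [  12.1009 -122.2474]
flap [[197.66940307617188, 163.13763427734375], [202.24118041992188, 162.66470336914062], [212.19412231445312, 258.87646484375], [207.62234497070312, 259.3493957519531]] [[-2.8, -47.1], [-6.8, -47.5], [-7.0, 41.5], [-2.6, 42.0]]
```

```bash
python3 - <<'E'
from h import *
show(); go((-105,2),6,-.13)
E
```

```text
t1.60 mid [-109.5    4.5] z169.6 a-0.000 gap85.0 lead [-59.8   4.5] trail [-159.2    4.5] pads L[-67.    4.5] T[-152.     4.5] F[-0.8 -0.9  0.4]
to (-105, 2) 6 -0.13 : travel [ 0.06 -0.12  4.09] turn 0.13
```

```bash
python3 -m crank '{"travel":[[0.06,-0.1,0.5],[0.06,-0.1,1.1],[0.06,-0.1,1.7],[0.06,-0.1,2.3],[0.06,-0.1,2.8]],"turn":[0.06,0.13,0.13,0.13,0.13]}' 85
python3 -m crank '{"travel":[[0,0,0.5],[0,0,0.9],[0,0,1.2],[0,0,1.28],[0,0,1.28]],"turn":[0,0,0,0,0]}'
python3 - <<'E'
from h import *
show()
c=read_camera("wrist");cv2.imwrite("pics/w2.png",c["image"][:,:,::-1])
s=read_camera("side");b=s["image"][130:350,240:480,::-1];b=cv2.resize(b,None,fx=1.8,fy=1.8)
w=cv2.resize(c["image"][:,:,::-1],(460,396)); cv2.imwrite("pics/p2.png",np.hstack([w,b])[:,:800])
E
```

```text
clock: 2.02
tcp_pos: [0.5795, -0.1505, 0.056]
orientation: [0.0, 0.999, 0.055, -0.0]
wrist_force: [1.7, 0.3, -0.4]
finger_gap: 0.085
clock: 2.43
tcp_pos: [0.5792, -0.15, 0.0053]
orientation: [-0.0, 0.998, 0.055, -0.001]
wrist_force: [-0.2, -0.5, 0.4]
finger_gap: 0.0851
t2.43 mid [-105.8    3.3] z5.3 a-0.132 gap85.1 lead [-56.4  -3.3] trail [-155.1    9.9] pads L[-63.6  -2.3] T[-148.     8.9] F[-0.2 -0.5  0.4]
```

View pics/p2.png

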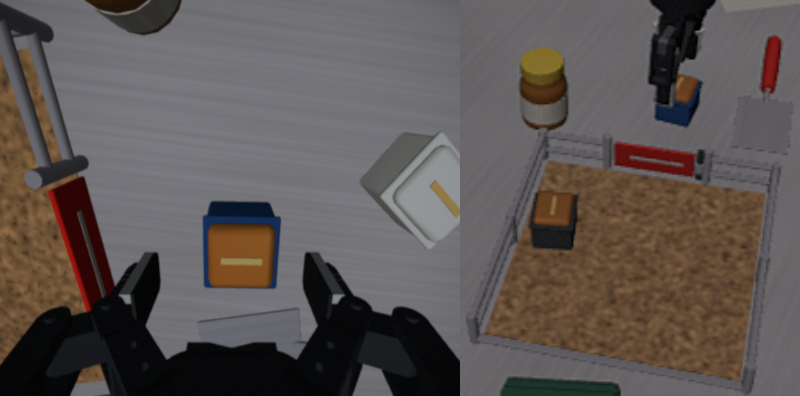

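Fingers straddle the tin lengthwise without touching it, aligned with its sides, and the flap is still shut. A quick numeric check of the tin against the jaw line comes next.

```bash
cat >> h.py <<'E'
def tinw(c,zt=.042):
    h=cv2.cvtColor(c["image"],cv2.COLOR_RGB2HSV)
    o=cv2.inRange(h,(5,120,90),(20,255,255))
    m=cv2.inRange(h,(100,120,30),(130,255,255)); return h,o,m
E
python3 - <<'E'
from h import *
c=read_camera("wrist")
for q in[(284,263),(388,263),(385,349),(285,348)]: print(pen(ray(c,q,.042)),pen(ray(c,q,.036)))
s,M,a=now()
for z in(.01,.018,.03):
  for sgn in(1,-1): print(z,sgn,proj(c,s["tcp_pos"]*[1,1,0]+[0,0,z]-sgn*M[:,1]*.0425))
E
```

```text
[-94.3044 -22.4734] [-93.3214 -20.2792]
[-139.5929  -16.4841] [-140.5229  -14.0369]
[-134.9743   27.2407] [-135.7092   31.5349]
[-87.6997  20.4   ] [-86.4377  24.4051]
0.01 1 [240.7891 279.9032]
0.01 -1 [396.245  279.9222]
0.018 1 [237.4174 286.0895]
0.018 -1 [399.4024 286.1064]
0.03 1 [231.7931 296.409 ]
0.03 -1 [404.6692 296.4218]
```

```bash
python3 -m crank '{"travel":[[0.05,-0.1,0],[0.05,-0.2,0],[0.05,-0.3,0],[0.05,-0.42,0],[0.05,-0.54,0]],"turn":[0,0,0,0,0]}'
python3 -m crank '{"travel":[[0,-0.12,0],[0,-0.24,0],[0,-0.36,0],[0,-0.48,0],[0,-0.6,0]],"turn":[0,0,0,0,0]}'
python3 -m crank '{"travel":[[0,-0.12,0],[0,-0.24,0],[0,-0.36,0],[0,-0.48,0],[0,-0.6,0]],"turn":[0,0,0,0,0]}'
python3 - <<'E'
from h import *
show()
c=read_camera("wrist");s=read_camera("side");b=s["image"][130:350,240:480,::-1];b=cv2.resize(b,None,fx=1.8,fy=1.8)
w=cv2.resize(c["image"][:,:,::-1],(460,396)); cv2.imwrite("pics/p3.png",np.hstack([w,b])[:,:800])
E
```

```text
clock: 3.0
tcp_pos: [0.5798, -0.1265, 0.0067]
orientation: [0.0, 0.998, 0.056, 0.0]
wrist_force: [0.1, 0.1, 0.5]
finger_gap: 0.0853
clock: 3.42
tcp_pos: [0.577, -0.1028, 0.0064]
orientation: [0.0, 0.998, 0.056, -0.0]
wrist_force: [0.7, 0.5, -0.7]
finger_gap: 0.085
clock: 3.83
tcp_pos: [0.5744, -0.0791, 0.0064]
orientation: [0.0, 0.998, 0.056, -0.0]
wrist_force: [0.1, 0.2, -0.9]
finger_gap: 0.0853
t3.83 mid [-35.8  -9.1] z6.4 a-0.130 gap85.3 lead [ 13.6 -15.5] trail [-85.2  -2.6] pads L[  6.5 -14.6] T[-78.   -3.5] F[ 0.1  0.2 -0.9]
```

View pics/p3.png

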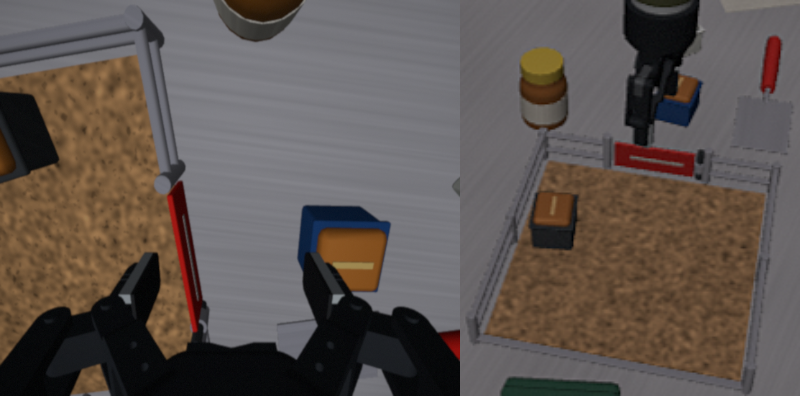

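The picture shows the tin still in its place and the flap shut: the fingers passed above both, so the tips are higher than the 18 mm I assumed. I'll solve for the tip height.

```bash
python3 - <<'E'
from h import *
c=read_camera("wrist");S=read_camera("side");s,M,a=now()
print("wrist cam pos",-c["R"].T@c["t"],"tcp",s["tcp_pos"])
for z in(.0,.01,.02,.03,.04,.05,.06):
  L=s["tcp_pos"]*[1,1,0]+[0,0,z]-M[:,1]*.0425
  print(z,"wrist pad corners",proj(c,L+M[:,0]*.011),proj(c,L-M[:,0]*.011),"side",proj(S,L-M[:,1]*.007))
for q in[(425,282),(540,270),(525,352),(440,350)]: print(pen(ray(c,q,.042)))
E
```

```text
wrist cam pos [ 0.6512 -0.0714  0.1832] tcp [ 0.5745 -0.0794  0.0064]
0.0 wrist pad corners [244.5034 255.4626] [247.0224 291.042 ] side [340.0644 229.8947]
0.01 wrist pad corners [240.5494 261.8047] [243.3317 298.9295] side [340.2078 226.3917]
0.02 wrist pad corners [236.1665 268.835 ] [239.2553 307.6414] side [340.3532 222.8397]
0.03 wrist pad corners [231.2806 276.6719] [234.7293 317.3141] side [340.5007 219.2378]
0.04 wrist pad corners [225.8001 285.4626] [229.6751 328.1157] side [340.6502 215.5849]
0.05 wrist pad corners [219.6094 295.3926] [223.9943 340.2562] side [340.8019 211.88  ]
0.06 wrist pad corners [212.5607 306.6987] [217.563  354.0009] side [340.9557 208.1218]
[-84.3619 -16.6391]
[-134.7934  -15.8972]
[-130.3237   26.0198]
[-90.1068  19.6683]
```

```bash
python3 - <<'E'
import cv2,numpy as np
from h import *
w=cv2.imread("pics/p3.png")  # enlarge both details
s=read_camera("side");b=s["image"][140:240,300:400,::-1];b=cv2.resize(b,(500,500),interpolation=2)
c=read_camera("wrist");d=c["image"][260:480,140:320,::-1]; d=cv2.resize(d,(300,367))
o=np.zeros((500,800,3),np.uint8);o[:,:500]=b;o[:367,500:]=d;cv2.imwrite("pics/p4.png",o)
E
```

```text
(no output)
```

View pics/p4.png

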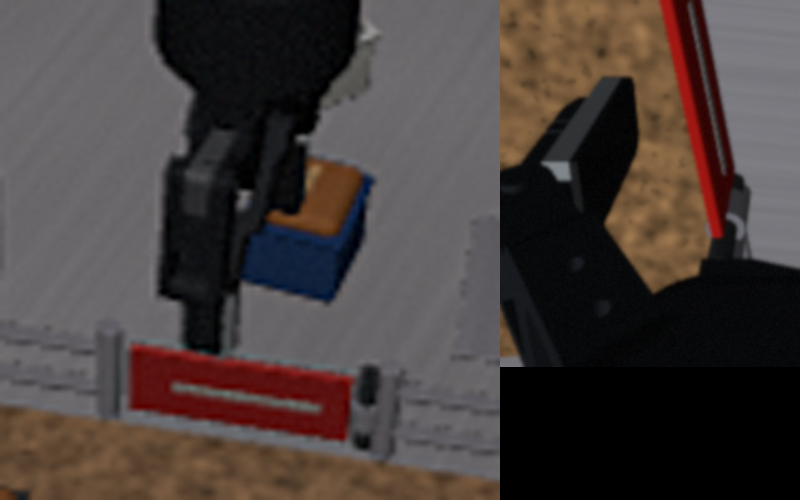

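Tips triangulate to about z = 57 mm in both views, though the state says TCP z = 6 mm. I check that against the first scene image before lowering.

```bash
python3 - <<'E'
from h import *
C=read_camera("scene");W=read_camera("wrist");S=read_camera("side")
t=np.array([.254,-.516,.196]);y=np.array([.442,-.897,0])
for dz in(0,.013,.03,.05): print(dz,[proj(C,t+s*y*.0425+[0,0,dz]).round(1) for s in(1,-1)])
# triangulate tip: wrist inner pen-right corner (218,307); side tip bottom right edge
P=[c["K"]@np.c_[c["R"],c["t"]] for c in(W,S)]
for sd in[(338,210),(343,210)]:
    X=cv2.triangulatePoints(P[0],P[1],np.array([[218.],[307.]]),np.array(sd,float).reshape(2,1))[:,0];X=X[:3]/X[3]
    print("tri",pen(X),X[2],proj(W,X),proj(S,X))
a=cv2.imread("pics/scene0.png")[60:125,30:130]; g=cv2.cvtColor(a,cv2.COLOR_BGR2GRAY); m=(g<75)
for r in range(28,65,2): print(60+r,(np.where(m[r])[0]+30).tolist()[:1],(np.where(m[r])[0]+30).tolist()[-1:],m[r].sum())
show()
E
```

```text
0 [array([ 77.4, 125.6]), array([112.1, 119.7])]
0.013 [array([ 75.6, 120.8]), array([110.7, 115.1])]
0.03 [array([ 73.4, 114.5]), array([108.8, 108.8])]
0.05 [array([ 70.7, 106.9]), array([106.5, 101.3])]
tri [  6.5986 -21.4674] 0.048349121508824505 [215.7166 303.1711] [338.4096 209.8546]
tri [  5.1953 -14.4454] 0.047187252202982255 [223.1027 315.7105] [342.0497 210.3317]
88 [49] [108] 21
90 [50] [108] 18
92 [51] [109] 18
94 [59] [109] 9
96 [61] [127] 7
98 [61] [129] 10
100 [62] [129] 7
102 [63] [129] 5
104 [64] [129] 5
106 [128] [129] 2
108 [129] [129] 1
110 [] [] 0
112 [] [] 0
114 [] [] 0
116 [] [] 0
118 [] [] 0
120 [] [] 0
122 [] [] 0
124 [] [] 0
t4.28 mid [-36.5  -9.1] z6.4 a-0.131 gap85.5 lead [ 13.1 -15.6] trail [-86.   -2.6] pads L[  5.9 -14.6] T[-78.9  -3.5] F[ 0.6  0.2 -0.9]
```

The start image agrees: the real tips sit roughly 45 mm above the reported TCP with the jaws open. I go back over the tin the same way, then lower in small steps watching force and picture.

```bash
python3 -m crank '{"travel":[[0,0.5,-0.2],[0,1.0,-0.2],[0,1.5,-0.2],[0,1.76,0],[0,1.76,0]],"turn":[0,0,0,0,0]}'
python3 -m crank '{"travel":[[0,0,0.2],[0,0,0.4],[0,0,0.5],[0,0,0.5],[0,0,0.5]],"turn":[0,0,0,0,0]}'
python3 - <<'E'
from h import *
show()
c=read_camera("wrist");s=read_camera("side");b=s["image"][140:240,310:410,::-1];b=cv2.resize(b,(340,396),interpolation=2)
w=cv2.resize(c["image"][:,:,::-1],(460,396)); cv2.imwrite("pics/p5.png",np.hstack([w,b])[:,:800])
s_,M,a=now()
for z in(.0,.01,.02,.03,.04,.05,.06):
  L=s_["tcp_pos"]*[1,1,0]+[0,0,z]-M[:,1]*.0425
  q=proj(c,L+M[:,0]*.011);q2=proj(s,L-M[:,1]*.007)
  print(z,"crop wrist",q*[.71875,.825],"side",((q2-[310,140])*[3.4,3.96]+[460,0]).round())
E
```

```text
clock: 4.7
tcp_pos: [0.5821, -0.1515, 0.0051]
orientation: [0.0, 0.999, 0.054, -0.0]
wrist_force: [-0.2, -0.9, -0.7]
finger_gap: 0.0855
clock: 5.12
tcp_pos: [0.5817, -0.1484, -0.0143]
orientation: [-0.0, 0.998, 0.056, -0.001]
wrist_force: [0.1, -0.2, 0.8]
finger_gap: 0.085
t5.12 mid [-104.8    0.5] z-14.3 a-0.129 gap85.0 lead [-55.5  -6. ] trail [-154.1    6.9] pads L[-62.7  -5. ] T[-147.     5.9] F[ 0.1 -0.2  0.8]
0.0 crop wrist [169.2822 221.4472] side [597. 267.]
0.01 crop wrist [165.7196 227.9412] side [598. 254.]
0.02 crop wrist [161.7215 235.2294] side [599. 240.]
0.03 crop wrist [157.2026 243.4667] side [600. 225.]
0.04 crop wrist [152.0541 252.8516] side [600. 211.]
0.05 crop wrist [146.1347 263.6418] side [601. 196.]
0.06 crop wrist [139.2572 276.1785] side [602. 181.]
```

View pics/p5.png

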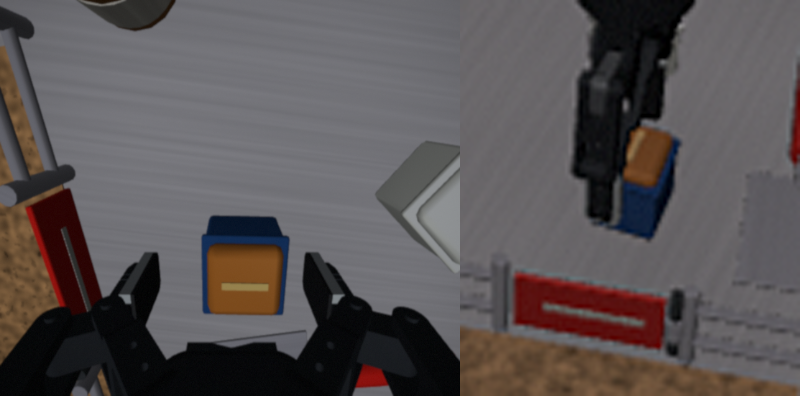

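Now the tips read about 35 mm (reported z -14) with no contact, so another 16 mm down. I also set up numeric trackers for tin and flap to save pictures.

```bash
python3 -m crank '{"travel":[[0,0,0.1],[0,0,0.2],[0,0,0.3],[0,0,0.4],[0,0,0.4]],"turn":[0,0,0,0,0]}'
cat >> h.py <<'E'
def rays(c,m,z):
    v,u=np.nonzero(m); d=np.linalg.inv(c["K"])@np.stack([u,v,np.ones(len(u))]); d=(c["R"].T@d).T
    o=-c["R"].T@c["t"]; X=o+d*((z-o[2])/d[:,2])[:,None]; e=X[:,:2]-G
    return 1e3*np.stack([e@ex,e@ey],1)
def rect(c,m,z,lim):
    P=rays(c,m,z); ok=(P[:,0]>lim[0])&(P[:,0]<lim[1])&(P[:,1]>lim[2])&(P[:,1]<lim[3])
    v,u=np.nonzero(m); k=np.zeros_like(m); k[v[ok],u[ok]]=255
    n,l,st,_=cv2.connectedComponentsWithStats(k)
    if n<2: return None
    P=rays(c,(l==1+np.argmax(st[1:,4])),z).astype(np.float32); return cv2.minAreaRect(P),len(P)
def track(xt):
    for n in("wrist","side"):
        c=read_camera(n); h=cv2.cvtColor(c["image"],cv2.COLOR_RGB2HSV)
        o=cv2.inRange(h,(5,170,70),(17,255,255)); b=cv2.inRange(h,(105,110,25),(128,255,255))
        f=cv2.inRange(h,(0,170,60),(4,255,255))|cv2.inRange(h,(174,170,60),(180,255,255))
        L=(xt-45,xt+45,-55,45)
        for k,m,z,l in(("crust",o,.042,L),("tin",o|b,.042,L),("flap",f,.039 if n=="wrist" else .022,(-20,110,-70,60))):
            r=rect(c,m,z,l)
            if r: print(n,k,"ctr",np.round(r[0][0],1),"size",np.round(r[0][1],1),"ang",round(r[0][2],1),"n",r[1])
    show()
E
python3 - <<'E'
from h import *
track(-114)
E
```

```text
clock: 5.63
tcp_pos: [0.5815, -0.1491, -0.0308]
orientation: [-0.0, 0.998, 0.056, -0.001]
wrist_force: [-0.7, -0.1, -0.0]
finger_gap: 0.0853
wrist crust ctr [-113.2    3.9] size [38.4 40.4] ang 81.5 n 9250
wrist tin ctr [-113.2    3.9] size [38.4 40.4] ang 81.5 n 9250
wrist flap ctr [ -5.3 -23.2] size [49.8  4.1] ang 89.8 n 1271
side crust ctr [-105.    14.9] size [18.  45.3] ang 83.1 n 100
side tin ctr [-98.2  18.8] size [28.1 58.4] ang 85.2 n 169
side flap ctr [-1.4 -4.3] size [90.  35.3] ang 89.9 n 454
t5.73 mid [-105.9    0.4] z-30.0 a-0.130 gap84.6 lead [-56.8  -6. ] trail [-155.     6.8] pads L[-63.9  -5.1] T[-147.8    5.9] F[ 0.1  0.  -1.1]
```

```bash
python3 -m crank '{"travel":[[-0.03,-0.1,0],[-0.03,-0.2,0],[-0.03,-0.3,0],[-0.03,-0.4,0],[-0.03,-0.5,0]],"turn":[0,0,0,0,0]}'
python3 - <<'E'
from h import *
track(-105)
E
```

```text
clock: 6.15
tcp_pos: [0.579, -0.1295, -0.0294]
orientation: [0.0, 0.998, 0.056, 0.0]
wrist_force: [1.5, -1.3, -0.2]
finger_gap: 0.0846
wrist crust ctr [-103.9    2.8] size [38.2 40.6] ang 82.5 n 9225
wrist tin ctr [-103.9    2.8] size [38.2 40.6] ang 82.5 n 9225
wrist flap ctr [ -5.3 -25. ] size [50.   7.6] ang 85.0 n 1321
side crust ctr [-94.5  14.8] size [19.2 44.3] ang 77.3 n 96
side tin ctr [-87.   16.6] size [26.5 58.5] ang 78.5 n 169
side flap ctr [-1.3 -4.3] size [35.5 89.9] ang 0.1 n 455
t6.25 mid [-85.2  -1.5] z-29.4 a-0.129 gap85.0 lead [-35.9  -7.9] trail [-134.5    4.9] pads L[-43.  -7.] T[-127.3    4. ] F[-0.4  1.1 -0.2]
```

```bash
python3 -m crank '{"travel":[[0,-0.12,0],[0,-0.24,0],[0,-0.36,0],[0,-0.48,0],[0,-0.6,0]],"turn":[0,0,0,0,0]}'
python3 -m crank '{"travel":[[0,-0.12,0],[0,-0.24,0],[0,-0.36,0],[0,-0.48,0],[0,-0.6,0]],"turn":[0,0,0,0,0]}'
python3 - <<'E'
from h import *
track(-58)
E
```

```text
clock: 6.67
tcp_pos: [0.5763, -0.1056, -0.0295]
orientation: [0.0, 0.998, 0.056, 0.0]
wrist_force: [0.1, -2.3, 0.6]
finger_gap: 0.0852
clock: 7.08
tcp_pos: [0.5737, -0.0818, -0.0295]
orientation: [0.0, 0.998, 0.056, 0.0]
wrist_force: [-0.0, -4.1, 1.1]
finger_gap: 0.0851
wrist crust ctr [-56.3  -3.5] size [38.2 40.6] ang 82.5 n 9247
wrist tin ctr [-56.3  -3.5] size [38.2 40.6] ang 82.5 n 9247
wrist flap ctr [ 26.3 -30.6] size [33.3 13.9] ang 88.0 n 845
side crust ctr [-47.5   7.3] size [18.9 44.1] ang 81.6 n 105
side tin ctr [-40.8   9.4] size [26.  57.4] ang 84.2 n 182
side flap ctr [18.1  1.3] size [35.1 95.5] ang 22.4 n 474
t7.18 mid [-37.3  -7.8] z-29.6 a-0.129 gap85.1 lead [ 12.1 -14.2] trail [-86.6  -1.4] pads L[  4.9 -13.3] T[-79.5  -2.3] F[ 0.8 -1.6  0.1]
```

```bash
python3 -m crank '{"travel":[[0,-0.12,0],[0,-0.24,0],[0,-0.36,0],[0,-0.48,0],[0,-0.6,0]],"turn":[0,0,0,0,0]}'
cat >> h.py <<'E'
def plan(trail,a1,gap,z,n=5):
    s,M,a=now(); g0=s["finger_gap"]*1e3; h0=g0/2+7.2; m=pen(s["tcp_pos"]); t0=m-h0*np.array([np.cos(a),np.sin(a)])
    for k in range(1,n+1):
        f=k/n; aa=a+(a1-a)*f; hh=(g0+(gap-g0)*f)/2+7.2; t=t0+(np.array(trail)-t0)*f; u=np.array([np.cos(aa),np.sin(aa)]); p=t+hh*u
        d=np.r_[world(p),s["tcp_pos"][2]+(z/1e3-s["tcp_pos"][2])*f]-s["tcp_pos"]
        print("row",k,(M.T@d/.04).round(2).tolist(),"turn",round(a-aa,3),"trail",t.round(1),"lead",(p+hh*u).round(1))
E
python3 - <<'E'
from h import *
track(-32)
plan((-35,-7),.35,85,-30,8)
E
```

```text
clock: 7.6
tcp_pos: [0.5708, -0.0576, -0.0297]
orientation: [-0.0, 0.998, 0.056, -0.0]
wrist_force: [0.8, -4.1, 0.8]
finger_gap: 0.0853
wrist crust ctr [-32.2  -6.6] size [38.1 40.6] ang 82.5 n 9275
wrist tin ctr [-32.2  -6.6] size [38.1 40.6] ang 82.5 n 9275
wrist flap ctr [25.  10.5] size [ 5.  23.6] ang 39.3 n 539
side crust ctr [-23.7   4. ] size [19.4 44.5] ang 84.1 n 113
side tin ctr [-16.3   6.3] size [26.4 58.8] ang 84.2 n 203
side flap ctr [30.1  8.1] size [ 30.7 102.1] ang 39.6 n 423
t7.70 mid [-13.2 -10.7] z-29.7 a-0.129 gap84.9 lead [ 36.  -17.1] trail [-62.4  -4.4] pads L[ 28.9 -16.2] T[-55.3  -5.3] F[ 0.8 -0.9  0.1]
row 1 [-0.08, -0.08, 0.0] turn -0.06 trail [-59.   -4.7] lead [ 40.1 -11.5]
row 2 [-0.15, -0.16, 0.0] turn -0.12 trail [-55.6  -5. ] lead [43.7 -5.9]
row 3 [-0.23, -0.24, 0.0] turn -0.18 trail [-52.2  -5.3] lead [47.1 -0.3]
row 4 [-0.31, -0.31, 0.0] turn -0.24 trail [-48.7  -5.7] lead [50.   5.3]
row 5 [-0.38, -0.38, 0.01] turn -0.299 trail [-45.3  -6. ] lead [52.6 10.8]
row 6 [-0.45, -0.44, 0.01] turn -0.359 trail [-41.9  -6.3] lead [54.9 16.3]
row 7 [-0.53, -0.5, 0.01] turn -0.419 trail [-38.4  -6.7] lead [56.8 21.8]
row 8 [-0.6, -0.55, 0.01] turn -0.479 trail [-35.  -7.] lead [58.4 27.1]
```

```bash
python3 -m crank '{"travel":[[-0.09,-0.08,0],[-0.18,-0.16,0],[-0.27,-0.24,0],[-0.36,-0.32,0],[-0.44,-0.38,0]],"turn":[-0.06,-0.12,-0.18,-0.24,-0.3]}'
python3 - <<'E'
from h import *
track(-18)
plan((-32,-2),.38,85,-30,4)
E
```

```text
clock: 8.12
tcp_pos: [0.5523, -0.0439, -0.0295]
orientation: [-0.001, 0.979, 0.206, 0.001]
wrist_force: [2.3, -0.1, -0.8]
finger_gap: 0.0851
wrist crust ctr [-11.6  -1.2] size [39.4 40.8] ang 88.5 n 9752
wrist tin ctr [-11.6  -1.2] size [39.4 40.8] ang 88.5 n 9752
wrist flap ctr [22.7 24. ] size [26.4 43.9] ang 67.6 n 4158
side crust ctr [  0.7 -16. ] size [31.7  9.4] ang 17.6 n 23
side tin ctr [  5.6 -14.4] size [42.9 15.6] ang 10.9 n 61
side flap ctr [43.2 23.8] size [ 13.3 117.2] ang 75.3 n 99
t8.22 mid [3.9 4.8] z-29.6 a0.171 gap85.2 lead [53.  13.3] trail [-45.1  -3.6] pads L[45.9 12.1] T[-38.   -2.4] F[1.8 0.5 0.8]
row 1 [-0.06, -0.08, 0.0] turn -0.052 trail [-41.8  -3.2] lead [55.2 18.8]
row 2 [-0.12, -0.16, 0.0] turn -0.105 trail [-38.6  -2.8] lead [57.2 24.2]
row 3 [-0.18, -0.23, 0.01] turn -0.157 trail [-35.3  -2.4] lead [58.9 29.6]
row 4 [-0.24, -0.3, 0.01] turn -0.209 trail [-32.  -2.] lead [60.3 34.9]
```

The tin has turned straight and come a little left (y about -1). I back off a little, shift the pushing finger left of its centre, and steer it right while the lead finger holds the flap (about 72°).

```bash
python3 - <<'E'
from h import *
plan((-50,13),.17,76,-30,4)
E
```

```text
row 1 [-0.11, 0.04, 0.0] turn 0.0 trail [-46.3   0.5] lead [49.5 17.1]
row 2 [-0.21, 0.08, 0.0] turn 0.0 trail [-47.6   4.7] lead [46.1 20.8]
row 3 [-0.32, 0.12, 0.01] turn 0.001 trail [-48.8   8.8] lead [42.6 24.5]
row 4 [-0.43, 0.16, 0.01] turn 0.001 trail [-50.  13.] lead [39.1 28.3]
```

```bash
python3 -m crank '{"travel":[[0,0.25,0],[-0.11,0.3,0],[-0.22,0.25,0],[-0.33,0.2,0],[-0.43,0.16,0]],"turn":[0,0,0,0,0]}' 76
python3 - <<'E'
from h import *
track(-12)
plan((-15,9),.14,76,-30,7)
E
```

```text
clock: 8.63
tcp_pos: [0.5383, -0.0577, -0.0295]
orientation: [-0.0, 0.979, 0.204, 0.0]
wrist_force: [3.1, 0.9, 1.2]
finger_gap: 0.076
wrist crust ctr [-11.2  -0.7] size [38.1 40.5] ang 88.4 n 10841
wrist tin ctr [-11.2  -0.7] size [38.1 40.5] ang 88.4 n 10841
wrist flap ctr [65.1 24.4] size [26.2 44.7] ang 79.4 n 5249
side crust ctr [-3.8 -5.9] size [45.6 27.5] ang 9.7 n 126
side tin ctr [ 4.6 -5.7] size [62.3 32.9] ang 10.9 n 227
side flap ctr [46.7 37.4] size [  7.9 119.5] ang 84.2 n 95
t8.73 mid [-6.2 21.7] z-29.6 a0.169 gap76.2 lead [38.5 29.3] trail [-50.8  14.1] pads L[31.4 28.1] T[-43.7  15.3] F[2.2 1.5 1. ]
row 1 [0.04, -0.12, 0.0] turn 0.004 trail [-45.7  13.4] lead [43.6 28.2]
row 2 [0.09, -0.25, 0.0] turn 0.008 trail [-40.6  12.6] lead [48.8 27.1]
row 3 [0.13, -0.37, 0.0] turn 0.013 trail [-35.5  11.9] lead [53.9 26. ]
row 4 [0.18, -0.49, 0.01] turn 0.017 trail [-30.3  11.2] lead [59.1 24.9]
row 5 [0.22, -0.61, 0.01] turn 0.021 trail [-25.2  10.5] lead [64.2 23.8]
row 6 [0.27, -0.74, 0.01] turn 0.025 trail [-20.1   9.7] lead [69.4 22.7]
row 7 [0.31, -0.86, 0.01] turn 0.029 trail [-15.   9.] lead [74.5 21.6]
```

```bash
python3 -m crank '{"travel":[[0.03,-0.12,0],[0.06,-0.25,0],[0.1,-0.37,0],[0.14,-0.49,0],[0.18,-0.61,0]],"turn":[0,0.01,0.01,0.02,0.02]}'
python3 - <<'E'
from h import *
track(2)
plan((0,7),.14,76,-30,5)
E
```

```text
clock: 9.15
tcp_pos: [0.5354, -0.0324, -0.0295]
orientation: [0.001, 0.981, 0.194, -0.0]
wrist_force: [2.6, -3.1, 0.3]
finger_gap: 0.076
wrist crust ctr [ 7.1 -2.7] size [38.1 40.6] ang 88.6 n 10686
wrist tin ctr [ 7.1 -2.7] size [38.1 40.6] ang 88.6 n 10686
wrist flap ctr [26.9 31.3] size [26.1 51.9] ang 79.8 n 6016
side crust ctr [ 15.  -11.2] size [45.  22.9] ang 12.3 n 113
side tin ctr [ 20.5 -11.2] size [55.8 28.7] ang 12.3 n 176
side flap ctr [47.1 36. ] size [  8.6 119.4] ang 83.6 n 93
t9.25 mid [19.9 17.6] z-29.6 a0.151 gap76.0 lead [64.6 24.4] trail [-24.8  10.8] pads L[57.5 23.3] T[-17.7  11.9] F[ 1.8 -0.8  1.6]
row 1 [0.04, -0.12, 0.0] turn 0.002 trail [-19.8  10. ] lead [69.6 23.4]
row 2 [0.08, -0.24, 0.0] turn 0.004 trail [-14.9   9.3] lead [74.6 22.5]
row 3 [0.12, -0.36, 0.01] turn 0.007 trail [-9.9  8.5] lead [79.6 21.5]
row 4 [0.16, -0.48, 0.01] turn 0.009 trail [-5.   7.8] lead [84.5 20.6]
row 5 [0.2, -0.6, 0.01] turn 0.011 trail [0. 7.] lead [89.5 19.6]
```

```bash
python3 - <<'E'
from h import *
plan((-29,18),.15,62,-31,1)
plan((-8,18),.15,62,-31,1)
E
```

```text
row 1 [-0.19, 0.25, 0.04] turn 0.001 trail [-29.  18.] lead [46.5 29.4]
row 1 [-0.11, -0.27, 0.04] turn 0.001 trail [-8. 18.] lead [67.5 29.4]
```

```bash
python3 -m crank '{"travel":[[0,0.35,0],[-0.1,0.35,0],[-0.19,0.3,0],[-0.19,0.2,0],[-0.18,0.1,0]],"turn":[0,0,0,0,0]}' 62
python3 -m crank '{"travel":[[0.02,-0.1,0],[0.04,-0.2,0],[0.05,-0.3,0],[0.05,-0.3,0]],"turn":[0,0,0,0]}'
python3 - <<'E'
from h import *
track(12)
E
```

```text
clock: 9.67
tcp_pos: [0.5294, -0.0393, -0.0298]
orientation: [0.0, 0.981, 0.194, -0.0]
wrist_force: [1.0, -3.2, -0.2]
finger_gap: 0.062
clock: 10.0
tcp_pos: [0.5268, -0.0259, -0.0298]
orientation: [-0.0, 0.981, 0.195, -0.0]
wrist_force: [1.1, 0.4, 0.6]
finger_gap: 0.0621
wrist crust ctr [21.  -5.5] size [37.6 40.5] ang 83.7 n 11460
wrist tin ctr [21.  -5.5] size [37.6 40.5] ang 83.7 n 11460
wrist flap ctr [27.9 34.6] size [25.4 53.5] ang 85.0 n 6153
side crust ctr [27.8 -4.7] size [35.7 42.6] ang 84.2 n 178
side tin ctr [31.5 -6. ] size [50.9 42.9] ang 0.1 n 244
side flap ctr [80.4 39.6] size [ 5.3 54.7] ang 89.7 n 46
t10.10 mid [27.1 24.2] z-29.7 a0.151 gap62.1 lead [64.9 30. ] trail [-10.7  18.5] pads L[57.8 28.9] T[-3.6 19.6] F[ 1.3  2.1 -0.5]
```

```bash
python3 -m crank '{"travel":[[0.02,-0.1,0],[0.04,-0.2,0],[0.06,-0.3,0],[0.07,-0.36,0],[0.07,-0.36,0]],"turn":[0,0,0,0,0]}'
python3 - <<'E'
from h import *
track(36)
E
```

```text
clock: 10.52
tcp_pos: [0.5241, -0.012, -0.0297]
orientation: [-0.0, 0.981, 0.195, -0.0]
wrist_force: [1.5, 0.5, -1.2]
finger_gap: 0.0621
wrist crust ctr [33.6 -8.5] size [37.4 40.7] ang 77.1 n 11616
wrist tin ctr [33.6 -8.5] size [37.4 40.7] ang 77.1 n 11616
wrist flap ctr [36.8 34.2] size [25.5 64.2] ang 85.3 n 7557
side crust ctr [40.2 -7.3] size [36.1 42.7] ang 77.7 n 202
side tin ctr [48.7 -8.9] size [64.5 47.6] ang 0.0 n 381
side flap ctr [22.1 43.3] size [ 4.9 68.2] ang 85.4 n 54
t10.62 mid [41.3 23.4] z-29.7 a0.150 gap61.7 lead [78.9 29.1] trail [ 3.7 17.7] pads L[71.8 28.1] T[10.8 18.8] F[ 1.5  1.2 -0.4]
```

```bash
python3 - <<'E'
from h import *
plan((-6,6),.26,71,-30,1);plan((0,5),.26,71,-30,1)
E
```

```text
row 1 [0.14, 0.17, 0.01] turn -0.11 trail [-6.  6.] lead [76.5 28. ]
row 1 [0.18, 0.03, 0.01] turn -0.11 trail [0. 5.] lead [82.5 27. ]
```

```bash
python3 -m crank '{"travel":[[0,0.2,0],[0.07,0.2,0],[0.14,0.17,0],[0.16,0.1,0],[0.18,0.03,0]],"turn":[-0.03,-0.07,-0.11,-0.11,-0.11]}' 71
python3 - <<'E'
from h import *
track(36)
plan((20,3),.383,52.5,-30,5)
E
```

```text
clock: 11.03
tcp_pos: [0.5318, -0.0111, -0.0296]
orientation: [0.0, 0.969, 0.248, 0.0]
wrist_force: [1.4, -1.2, 0.1]
finger_gap: 0.0709
wrist crust ctr [33.9 -8.6] size [37.6 41.1] ang 77.1 n 11004
wrist tin ctr [33.9 -8.6] size [37.6 41.1] ang 77.1 n 11004
wrist flap ctr [37.4 32.5] size [26.2 65.5] ang 83.5 n 6813
side crust ctr [40.2 -7.3] size [36.1 42.7] ang 77.7 n 181
side tin ctr [ 48.6 -10.5] size [64.4 44.5] ang 0.3 n 341
side flap ctr [19.4 42.3] size [ 4.7 63. ] ang 84.3 n 47
t11.13 mid [41.1 16.3] z-29.7 a0.259 gap70.9 lead [82.3 27.3] trail [-0.1  5.4] pads L[75.3 25.4] T[6.8 7.2] F[0.5 1.3 0.1]
row 1 [0.01, -0.05, 0.0] turn -0.025 trail [3.9 4.9] lead [82.2 27.8]
row 2 [0.03, -0.1, 0.0] turn -0.049 trail [7.9 4.4] lead [82.2 28.1]
row 3 [0.04, -0.14, 0.01] turn -0.074 trail [12.  4.] lead [82.1 28.3]
row 4 [0.06, -0.19, 0.01] turn -0.099 trail [16.   3.5] lead [82.1 28.2]
row 5 [0.08, -0.24, 0.01] turn -0.124 trail [20.  3.] lead [82.1 28. ]
```

```bash
python3 -m crank '{"travel":[[0.015,-0.05,0]],"turn":[-0.025]}' 67 >/dev/null
python3 -m crank '{"travel":[[0.015,-0.05,0]],"turn":[-0.025]}' 63.5 >/dev/null
python3 -m crank '{"travel":[[0.015,-0.05,0]],"turn":[-0.025]}' 60 >/dev/null
python3 -m crank '{"travel":[[0.015,-0.05,0]],"turn":[-0.025]}' 56 
python3 -m crank '{"travel":[[0.015,-0.05,0],[0.015,-0.05,0]],"turn":[-0.025,-0.025]}' 52.5 
python3 - <<'E'
from h import *
track(48)
plan((40,0),.588,36,-27,5)
E
```

```text
clock: 11.47
tcp_pos: [0.5304, -0.0035, -0.029]
orientation: [0.001, 0.955, 0.297, 0.001]
wrist_force: [1.4, -4.6, 3.5]
finger_gap: 0.0559
clock: 11.63
tcp_pos: [0.5291, -0.0007, -0.0295]
orientation: [0.0, 0.951, 0.309, 0.0]
wrist_force: [3.1, -2.8, 2.2]
finger_gap: 0.0524
wrist crust ctr [ 54.4 -11.2] size [37.3 41.1] ang 73.9 n 11293
wrist tin ctr [ 54.4 -11.2] size [37.3 41.1] ang 73.9 n 11293
wrist flap ctr [43.3 33.1] size [25.2 58.6] ang 84.6 n 5421
side crust ctr [60.7 -9.7] size [36.1 43. ] ang 74.3 n 231
side tin ctr [ 64.8 -10.7] size [56.1 51.1] ang 0.1 n 362
side flap ctr [90.2 38.5] size [35.5  5. ] ang 4.4 n 32
t11.73 mid [51.2 16.3] z-29.6 a0.385 gap52.4 lead [82.1 28.8] trail [20.3  3.7] pads L[75.5 26.1] T[26.9  6.4] F[ 1.9 -2.4  2.3]
row 1 [0.02, -0.04, -0.01] turn -0.041 trail [24.2  3. ] lead [82.  29.2]
row 2 [0.05, -0.08, -0.03] turn -0.081 trail [28.2  2.2] lead [82.  29.3]
row 3 [0.08, -0.13, -0.04] turn -0.122 trail [32.1  1.5] lead [81.9 29.1]
row 4 [0.11, -0.17, -0.05] turn -0.162 trail [36.1  0.7] lead [81.9 28.7]
row 5 [0.14, -0.2, -0.07] turn -0.203 trail [40.  0.] lead [81.9 28. ]
```

```bash
python3 -m crank '{"travel":[[0,0,-0.1],[0,0,-0.15]],"turn":[0,0]}'
python3 - <<'E'
from h import *
c=read_camera("wrist");s=read_camera("side");b=s["image"][170:290,300:420,::-1];b=cv2.resize(b,(396,396),interpolation=2)
w=cv2.resize(c["image"][:,:,::-1],(400,396)); cv2.imwrite("pics/p6.png",np.hstack([w,b]))
s_,M,a=now(); show()
for z in(.0,.01,.02,.03,.04):
  L=s_["tcp_pos"]*[1,1,0]+[0,0,z]-M[:,1]*.0265
  q=proj(c,L+M[:,0]*.011);q2=proj(s,L-M[:,1]*.007)
  print(z,"wrist",(q*[.625,.825]).round(),"side",((q2-[300,170])*3.3+[400,0]).round())
E
```

```text
clock: 11.9
tcp_pos: [0.5276, -0.0003, -0.0241]
orientation: [-0.001, 0.951, 0.308, -0.001]
wrist_force: [1.7, -0.5, -1.4]
finger_gap: 0.0524
t12.00 mid [51.7 17. ] z-23.8 a0.385 gap52.8 lead [82.8 29.6] trail [20.5  4.4] pads L[76.1 26.9] T[27.2  7.1] F[ 1.   0.2 -0. ]
0.0 wrist [165. 227.] side [586. 293.]
0.01 wrist [163. 234.] side [587. 282.]
0.02 wrist [161. 243.] side [588. 270.]
0.03 wrist [158. 252.] side [589. 258.]
0.04 wrist [154. 263.] side [590. 246.]
```

View pics/p6.png

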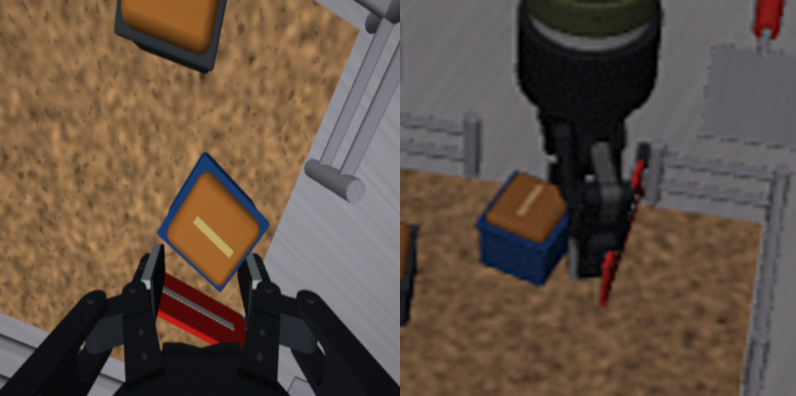

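Picture: tin upright inside past the posts, nose turned a bit right. The lead finger is holding the flap open beside it and the other finger is behind it; tips about 18 mm up, and the grey tin and fence are untouched. Continuing.

```bash
python3 -m crank '{"travel":[[0.02,-0.04,0]],"turn":[-0.04]}' 49 >/dev/null
python3 -m crank '{"travel":[[0.03,-0.04,0]],"turn":[-0.04]}' 46 >/dev/null
python3 -m crank '{"travel":[[0.03,-0.04,0]],"turn":[-0.04]}' 43 >/dev/null
python3 -m crank '{"travel":[[0.03,-0.04,0]],"turn":[-0.04]}' 39.5 
python3 -m crank '{"travel":[[0.03,-0.03,0],[0.03,-0.03,0]],"turn":[-0.04,-0.04]}' 36 
python3 - <<'E'
from h import *
track(70)
plan((60,-4),.93,26,-25,6)
E
```

```text
clock: 12.33
tcp_pos: [0.5289, 0.0061, -0.0231]
orientation: [0.001, 0.923, 0.384, 0.0]
wrist_force: [1.9, -3.1, 3.3]
finger_gap: 0.0393
clock: 12.5
tcp_pos: [0.5289, 0.0081, -0.0231]
orientation: [0.001, 0.916, 0.402, 0.0]
wrist_force: [1.9, -2.0, 2.7]
finger_gap: 0.0362
wrist crust ctr [ 73.3 -15.1] size [36.8 41.1] ang 68.5 n 10593
wrist tin ctr [ 73.3 -15.1] size [36.8 41.1] ang 68.5 n 10593
wrist flap ctr [48.9 38.3] size [12.8 40.9] ang 84.0 n 2075
side crust ctr [ 79.1 -13.9] size [36.1 43.1] ang 66.9 n 266
side tin ctr [ 90.4 -10.7] size [55.7 62.3] ang 70.0 n 487
side flap ctr [87.5 37.2] size [41.4  6.2] ang 0.1 n 40
t12.60 mid [59.9 14.3] z-23.3 a0.584 gap36.1 lead [81.  28.2] trail [38.8  0.3] pads L[74.9 24.2] T[44.8  4.3] F[ 1.9 -2.1  2.4]
row 1 [0.03, -0.04, 0.01] turn -0.058 trail [42.3 -0.4] lead [81.5 28.8]
row 2 [0.06, -0.08, 0.01] turn -0.115 trail [45.9 -1.1] lead [82.  29.2]
row 3 [0.09, -0.12, 0.02] turn -0.173 trail [49.4 -1.8] lead [82.4 29.4]
row 4 [0.13, -0.16, 0.03] turn -0.231 trail [52.9 -2.6] lead [83.  29.3]
row 5 [0.17, -0.19, 0.04] turn -0.289 trail [56.5 -3.3] lead [83.5 29. ]
row 6 [0.21, -0.23, 0.04] turn -0.346 trail [60. -4.] lead [84.2 28.4]
```

```bash
python3 - <<'E'
from h import *
plan((35,-12),.74,45,-25,3)
E
```

```text
row 1 [0.03, 0.05, 0.01] turn -0.052 trail [37.5 -3.8] lead [80.6 28. ]
row 2 [0.06, 0.1, 0.03] turn -0.104 trail [36.3 -7.9] lead [79.9 28. ]
row 3 [0.09, 0.15, 0.04] turn -0.156 trail [ 35. -12.] lead [78.9 28.1]
```

```bash
python3 -m crank '{"travel":[[0,0.1,0.01],[0.06,0.12,0.02],[0.09,0.15,0.02],[0.09,0.15,0.02]],"turn":[-0.05,-0.1,-0.156,-0.156]}' 45
python3 - <<'E'
from h import *
track(72)
plan((58,-13),1.0,36,-25,6)
E
```

```text
clock: 12.93
tcp_pos: [0.5346, 0.0075, -0.0249]
orientation: [-0.001, 0.882, 0.472, -0.0]
wrist_force: [1.1, -1.1, -0.3]
finger_gap: 0.0448
wrist crust ctr [ 74.5 -16. ] size [36.8 41.4] ang 71.0 n 10749
wrist tin ctr [ 74.5 -16. ] size [36.8 41.4] ang 71.0 n 10749
wrist flap ctr [49.6 38.6] size [12.6 33.5] ang 84.8 n 1458
side crust ctr [ 80.  -15.1] size [36.5 43.7] ang 70.3 n 270
side tin ctr [ 91.  -11.6] size [54.5 62.3] ang 71.7 n 498
side flap ctr [86.3 38.1] size [38.9  5.1] ang 0.1 n 34
t13.03 mid [57.7  8.8] z-24.8 a0.739 gap45.1 lead [79.7 28.8] trail [ 35.7 -11.2] pads L[74.3 24. ] T[41.  -6.4] F[ 0.8 -0.8 -0.1]
row 1 [0.04, -0.04, 0.0] turn -0.043 trail [ 39.4 -11.5] lead [80.5 29.3]
row 2 [0.07, -0.09, 0.0] turn -0.087 trail [ 43.1 -11.8] lead [81.4 29.7]
row 3 [0.11, -0.13, 0.0] turn -0.13 trail [ 46.8 -12.1] lead [82.3 29.9]
row 4 [0.16, -0.17, 0.0] turn -0.174 trail [ 50.6 -12.4] lead [83.2 29.9]
row 5 [0.2, -0.21, 0.0] turn -0.217 trail [ 54.3 -12.7] lead [84.2 29.7]
row 6 [0.25, -0.25, 0.0] turn -0.261 trail [ 58. -13.] lead [85.2 29.4]
```

```bash
python3 -m crank '{"travel":[[0.04,-0.04,0],[0.08,-0.09,0]],"turn":[-0.043,-0.087]}' 42 >/dev/null
python3 -m crank '{"travel":[[0.04,-0.04,0],[0.09,-0.07,0]],"turn":[-0.043,-0.087]}' 39 >/dev/null
python3 -m crank '{"travel":[[0.05,-0.04,0],[0.1,-0.07,0],[0.1,-0.07,0]],"turn":[-0.043,-0.087,-0.087]}' 36
python3 - <<'E'
from h import *
track(92)
plan((84,-15),1.45,30,-23,9)
E
```

```text
clock: 13.62
tcp_pos: [0.5325, 0.0209, -0.0242]
orientation: [0.0, 0.813, 0.582, 0.0]
wrist_force: [1.6, -1.5, 0.9]
finger_gap: 0.0362
wrist crust ctr [ 96.6 -16.1] size [36.7 41.4] ang 68.5 n 11036
wrist tin ctr [ 96.6 -16.1] size [36.7 41.4] ang 68.5 n 11036
wrist flap ctr [58.1 28.2] size [ 4.3 34.3] ang 84.8 n 670
side crust ctr [101.6 -15.7] size [36.6 42.8] ang 68.3 n 281
side tin ctr [112.6 -12. ] size [55.3 60. ] ang 67.4 n 505
side flap ctr [91.5 38.7] size [32.7  4.6] ang 3.8 n 26
t13.72 mid [71.5  7.8] z-24.4 a1.000 gap35.9 lead [85.1 29. ] trail [ 57.9 -13.3] pads L[81.2 22.9] T[61.8 -7.3] F[ 1.1 -0.8  1.1]
row 1 [0.03, -0.03, -0.0] turn -0.05 trail [ 60.8 -13.5] lead [85.5 29.5]
row 2 [0.07, -0.05, -0.01] turn -0.1 trail [ 63.7 -13.7] lead [85.9 30. ]
row 3 [0.1, -0.07, -0.01] turn -0.15 trail [ 66.6 -13.9] lead [86.3 30.2]
row 4 [0.14, -0.1, -0.02] turn -0.2 trail [ 69.5 -14.1] lead [86.8 30.4]
row 5 [0.17, -0.12, -0.02] turn -0.25 trail [ 72.4 -14.3] lead [87.2 30.4]
row 6 [0.21, -0.14, -0.02] turn -0.3 trail [ 75.3 -14.4] lead [87.7 30.2]
row 7 [0.25, -0.16, -0.03] turn -0.35 trail [ 78.2 -14.6] lead [88.2 30. ]
row 8 [0.29, -0.17, -0.03] turn -0.4 trail [ 81.1 -14.8] lead [88.8 29.6]
row 9 [0.33, -0.19, -0.03] turn -0.45 trail [ 84. -15.] lead [89.4 29.1]
```

```bash
python3 -m crank '{"travel":[[0.03,-0.03,0],[0.07,-0.05,0],[0.1,-0.07,0],[0.14,-0.1,0],[0.17,-0.12,0]],"turn":[-0.05,-0.1,-0.15,-0.2,-0.25]}' 33
python3 - <<'E'
from h import *
track(105)
plan((85,-15),1.5,30,-24,5)
E
```

```text
clock: 14.13
tcp_pos: [0.5303, 0.0285, -0.0243]
orientation: [0.001, 0.734, 0.679, 0.0]
wrist_force: [2.3, -1.9, 1.4]
finger_gap: 0.0333
wrist crust ctr [110.6 -15.2] size [36.7 41.2] ang 66.0 n 11250
wrist tin ctr [110.6 -15.2] size [36.7 41.2] ang 66.0 n 11250
wrist flap ctr [96.8 34.4] size [ 3.  20.5] ang 46.1 n 334
side crust ctr [116.1 -15.3] size [36.5 43.4] ang 65.8 n 291
side tin ctr [127.4 -12. ] size [54.5 61. ] ang 65.3 n 516
side flap ctr [90.1 40.2] size [35.2  3.8] ang 9.0 n 30
t14.23 mid [79.8  8.3] z-24.4 a1.250 gap33.1 lead [87.2 30.8] trail [ 72.3 -14.3] pads L[85. 24.] T[74.6 -7.4] F[ 2.5 -2.   0.9]
row 1 [0.03, -0.01, -0.0] turn -0.05 trail [ 74.8 -14.4] lead [87.4 30.7]
row 2 [0.07, -0.01, -0.0] turn -0.1 trail [ 77.4 -14.6] lead [87.5 30.6]
row 3 [0.1, -0.02, -0.01] turn -0.15 trail [ 79.9 -14.7] lead [87.7 30.3]
row 4 [0.13, -0.02, -0.01] turn -0.2 trail [ 82.5 -14.9] lead [87.9 29.8]
row 5 [0.17, -0.03, -0.01] turn -0.25 trail [ 85. -15.] lead [88.1 29.3]
```

```bash
python3 -m crank '{"travel":[[0.03,-0.01,0],[0.07,-0.01,0],[0.1,-0.02,0],[0.13,-0.02,0],[0.17,-0.03,0]],"turn":[-0.05,-0.1,-0.15,-0.2,-0.25]}'
python3 - <<'E'
from h import *
track(120)
go((-70,5),-24,1.5)
E
```

```text
clock: 14.65
tcp_pos: [0.5292, 0.0358, -0.0245]
orientation: [-0.0, 0.644, 0.765, 0.0]
wrist_force: [2.1, -2.0, 0.2]
finger_gap: 0.0328
wrist crust ctr [123.8 -13.9] size [36.9 40.8] ang 66.3 n 11404
wrist tin ctr [123.8 -13.9] size [36.9 40.8] ang 66.3 n 11404
wrist flap ctr [98.6 35.9] size [ 2.6 19.7] ang 59.1 n 253
side crust ctr [129.  -14.9] size [36.2 43.3] ang 65.6 n 305
side tin ctr [140.4 -11.6] size [55.8 60.9] ang 68.0 n 556
side flap ctr [88.9 38.6] size [38.1  4.7] ang 4.4 n 35
t14.75 mid [86.9  7.5] z-24.6 a1.500 gap33.1 lead [88.6 31.2] trail [ 85.2 -16.2] pads L[88.1 24. ] T[85.7 -9. ] F[ 0.6 -1.2  0.6]
to (-70, 5) -24 1.5 : travel [-3.91  0.34 -0.02] turn -0.0
```

The tin is 14+ mm clear of the flap's sweep. Drawing out straight, slowly near the end.

```bash
python3 -m crank '{"travel":[[-0.2,0.03,0],[-0.45,0.06,0],[-0.7,0.09,0],[-0.95,0.1,0],[-1.2,0.1,0]],"turn":[0,0,0,0,0]}'
python3 -m crank '{"travel":[[-0.2,0,0],[-0.4,0,0],[-0.6,0,0],[-0.8,0,0],[-1.0,0,0]],"turn":[0,0,0,0,0]}'
python3 -m crank '{"travel":[[-0.15,0,0],[-0.3,0,0],[-0.45,0,0],[-0.6,0,0],[-0.75,0,0]],"turn":[0,0,0,0,0]}'
python3 - <<'E'
from h import *
track(120)
E
```

```text
clock: 15.17
tcp_pos: [0.542, -0.012, -0.0244]
orientation: [0.0, 0.644, 0.765, 0.0]
wrist_force: [1.5, 1.3, 0.4]
finger_gap: 0.0332
clock: 15.58
tcp_pos: [0.5488, -0.0511, -0.0242]
orientation: [0.0, 0.643, 0.766, 0.0]
wrist_force: [2.9, 0.7, -0.4]
finger_gap: 0.033
clock: 16.0
tcp_pos: [0.5529, -0.0802, -0.0246]
orientation: [-0.0, 0.643, 0.766, -0.0]
wrist_force: [0.7, -0.7, 0.2]
finger_gap: 0.0334
wrist flap ctr [ 1.2 -2.5] size [13.2 88.5] ang 0.1 n 7219
side crust ctr [129.1 -14.9] size [36.2 43.1] ang 65.6 n 302
side tin ctr [141.  -11.3] size [55.  61.6] ang 64.3 n 554
side flap ctr [-1.7 -4.3] size [36.  89.9] ang 0.1 n 457
t16.10 mid [-32.3  11.5] z-24.5 a1.501 gap32.8 lead [-30.7  35.1] trail [-34. -12.] pads L[-31.2  27.9] T[-33.5  -4.8] F[0.8 0.2 0.4]
```

```bash
python3 -m crank '{"travel":[[-0.5,0,-0.2],[-1.0,0,-1],[-1.3,0,-2],[-1.5,0,-3],[-1.5,0,-4]],"turn":[0,0,0,0,0]}'
python3 -m crank '{"travel":[[-0.5,0,-0.5],[-1.2,0,-0.5],[-2,0,-0.5],[-2.5,0,-0.5],[-2.5,0,-0.5]],"turn":[0,0,0,0,0]}'
python3 - <<'E'
from h import *
track(120)
C=read_camera("scene");S=read_camera("side")
a=cv2.resize(C["image"][170:330,130:400,::-1],(400,300));b=cv2.resize(S["image"][130:350,240:480,::-1],(400,367))
o=np.zeros((367,800,3),np.uint8);o[:300,:400]=a;o[:,400:]=b;cv2.imwrite("pics/end.png",o)
E
```

```text
clock: 16.52
tcp_pos: [0.5635, -0.1401, 0.1371]
orientation: [-0.0, 0.644, 0.765, -0.0]
wrist_force: [0.8, 0.1, -0.7]
finger_gap: 0.0328
clock: 16.93
tcp_pos: [0.5815, -0.2412, 0.1553]
orientation: [0.001, 0.645, 0.764, -0.0]
wrist_force: [-0.2, 0.3, -0.2]
finger_gap: 0.033
side crust ctr [129.  -14.9] size [36.2 43.3] ang 65.6 n 309
side tin ctr [140.4 -11.6] size [55.8 60.9] ang 68.0 n 561
side flap ctr [-1.4 -4.6] size [35.3 90.7] ang 0.1 n 452
t17.03 mid [-191.2   22.9] z155.1 a1.501 gap32.6 lead [-189.5   46.4] trail [-192.8   -0.6] pads L[-190.    39.2] T[-192.3    6.6] F[-1.2  0.4 -0.8]
```

View pics/end.png

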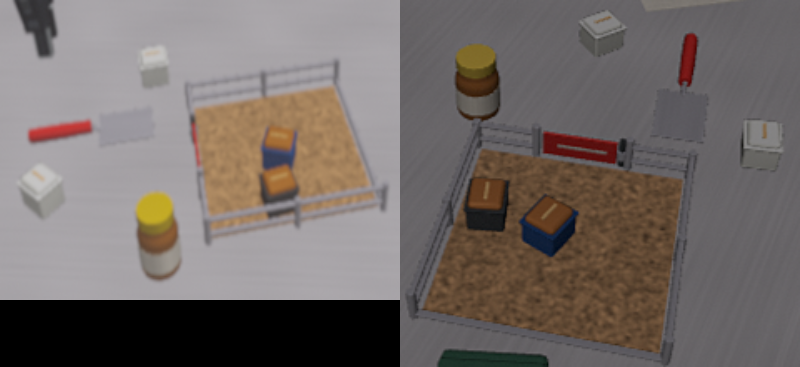

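The blue tin stands in the pen at side-crop (549,223), with the flap shut at (580,148). The grey tin, honey jar, spatula and flour packet are where they were, and the arm is clear.

```bash
python3 -c "
from workcell import *
print(hand_in())"
```

```text
the job is handed in; nothing more can be done
None
```

The blue tin is inside the pen with the flap shut behind it, and I handed the job in at about 17 s of the 48 s allowed. One finger opened the flap and held it while the other, behind the tin, slid the tin in. I then drew straight out so the flap closed.

**Last checks:**
- **Tin:** it stands upright, its centre about 124 mm inside the flap line. By my measurement its nearest corner is about 114 mm from the hinge, against the flap's 96 mm sweep. It is turned about 0.4 rad to the right.
- **Flap:** measured at its first, shut position again after I drew out, and still there after the arm had moved clear.
- **Other things:** in the last picture the grey tin, honey jar, spatula and flour packet look unmoved. I compared these by eye only, and just the top of the flour packet is in that picture.
- **Forces:** wrist readings at the end of each move stayed at or below about 6 N.

**What disagreed:**
- **Finger height:** the fingertips sat about 45 mm above the reported TCP, where the description led me to expect 13 mm. On the first pass they went over the tin and flap without touching, so I measured the tips in the pictures, lowered the arm and pushed again.
- **Camera views:** the wrist and side views differed by about 5 mm on the tin's depth in the pen, which is less than the clearance.
- **Steering:** the tin drifted a few millimetres left partway in, so I backed off twice and moved the pushing finger sideways to steer it, with the flap held open throughout.

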